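# Mark the sample tag with the blue punch

### The job

Pick up the small mallet and knock the blue-capped spring punch fully down with its head to mark the metal tag underneath, letting the punch spring back up. Then stand the mallet on its head again on the green mat and let go. Leave the red-capped punch alone.

Things in the scene. Friction and masses are not known exactly. Their poses are not given: they have to be found in the camera images.
- mallet: Mallet, 0.25 to 0.5 kg, standing on its head: upright cylinder 70 mm tall, 44 mm dia, white ends, dark middle. Flat-sided wooden handle, 22 mm wide, 26 high, level along -x (to the robot, within 30 deg), centre line 35 mm above the lower face, ends 150 mm from the head's axis; balance point 10 mm from it. Origin: centre of lower face; z up. On the handle grip 40 N or more, or the blow turns it.
- mat: Flat green mat, 150 x 150 mm, 4 mm thick, fixed to the bench; the mallet starts on it and must end on it. Origin: centre of its underside, on the bench top; axes along its edges.
- blue_punch: Sprung punch with round blue cap (26 mm dia, 10 mm thick) in a fixed grey stand (base 120 x 80 mm, arm top at 83 mm, nothing above the cap); a metal tag lies under it. Origin: centre of the cap's top, 115 mm above the bench when up. Slides straight down 15 mm to its stop; the spring takes about 2 N to start, 7 N at the stop, and lifts it again.
- red_punch: The same punch and stand with a red cap and no tag, not to be used. Origin: centre of the cap's top, 115 mm above the bench. The two stands and the mat are side by side in any order, at least 170 mm between centres.

How it is judged:
On the way, in this order (a step that is already met when the one before it is completed fails the run):
1. the mallet is lifted clear of the mat (height (world z) of mallet above 0.05 m), for 0.1 s.
2. the blue punch is driven down at least 11 of its 15 mm by the mallet (distance of blue_punch from where it was at the start of the episode above 0.011 m and contact force between mallet and blue_punch above 1 N).
At the end, for the whole second after the job is handed in: The blue punch is up again (within 3 mm). The mallet stands upright (within 10 degrees) on its head on the green mat, the head's axis within 65 mm of the mat's centre along each of its edges, at rest and released (distance of blue_punch from where it was at the start of the episode below 0.003 m and x of mallet in the frame of mat between -0.065 and 0.065 m and y of mallet in the frame of mat between -0.065 and 0.065 m and height (world z) of mallet below 0.012 m and angle between mallet's own z axis and vertical below 0.17 rad and linear speed of mallet below 0.02 m/s); the robot touches nothing.
It fails at once if the red punch is pushed down more than 3 mm (distance of red_punch from where it was at the start of the episode above 0.003 m).
It fails at once if the gripper or arm pushes on the blue punch (contact force between any of the fingers, the arm and blue_punch above 2 N).
It also fails if it takes over 48 s, if anything falls off the work surface, if the arm or the gripper's body presses on something with over 40 N, if the wrist force passes 120 N, or if a joint passes its speed limit or range.

### The arm

A 7-joint arm with a two-finger parallel gripper is mounted at the origin on the work surface. World frame = base frame: x ahead of the robot, y to its left, z up, the work surface at z = 0. Lengths are in m, angles in rad, forces in N, time in s.
With the tool pointing down it reaches from about 0.4 to 0.925 m from the base axis. Payload 4.1 kg.
Tool frame: the origin (TCP) lies midway between the tips of the shut fingers; the grasp point (between the pads) lies 19 mm behind it; z points along the fingers, y is the line along which they close (so a half turn about z gives the same grasp; the last joint's range is limited). The gripper opens to 85 mm and grips with 20 to 120 N. Pads are 22 mm wide; open, the fingers measure 114 mm over their backs; the gripper's body (76 mm by 85 mm) begins 54 mm behind the grasp point. The pads swing forward as they close: fully open they stand 13 mm farther back than shut.
Start: joints at [-1.281, 0.398, 0.045, 1.537, -0.019, 1.207, -0.051], TCP at [0.246, 0.602, 0.231] pointing down, gripper open.
Joint ranges: [-2.82, 2.82], [-0.49, 2.23], [-1.37, 1.46], [0, 2.46], [-1.36, 4.5], [0.23, 2], [-2.94, 2.94]. Speed limits (rad/s): [2.57, 2.57, 3.14, 3.14, 3.14, 3.14, 3.14].

### API

Orientations are given as a unit quaternion [w, x, y, z].
In Python, from bench import bot gives the robot as it stands.
- The arm moves only by the tool play_rows, never from a script. Its argument "increments" is text: rows parted by semicolons, each of 7 numbers parted by spaces: the opening, from 0 (shut) to 1 (fully open), then the shift along the tool's x, y, z in cm, then the turn, a rotation vector about the tool's x, y, z in degrees. In form: grip tx ty tz rx ry rz; .... A call has 1 to 12 rows; each row shifts and turns the commanded pose from where the row before left it, along the tool's axes as they then stand; what a row does not reach is not made up. A row lasts 1/10 s, in which the tool goes at most 50 mm and 8.59 degrees, less where a joint would pass 70% of its speed; a pose out of reach is approached as far as the arm can. A call is refused whole if a number of a shift passes 5 or a number of a turn 8.59, either way. A call with a gripper value outside its range is refused whole. The fingers move at their own pace and stop on an object; "grip_force" is the grip in N (left out, the last holds). Time passes only in rows, so rows that do not move let the fingers close. It gives the time, the measured TCP pose, the force, the opening and the grip force at its end, in the units of the state.
- bot.get_state(): the state, without advancing time (a new reading comes with each control period).
- bot.grab_frame(name): name is "side" or "top"; returns the picture (384x512x3 uint8, red, green, blue); there is no depth.
- bot.get_calibration(name): a dict with "camera_matrix" (3x3 intrinsics, pixels), "rvec" (rotation vector, rad) and "tvec" (3), from world to camera coordinates, as OpenCV has them. Camera axes: x right, y down, z forward; pixel columns grow to the right and rows downward; lengths in m; the calibration is good to about 2 mm. A picture is of the moment at which its call begins. get_calibration takes no time and is no camera call.
- bot.hand_in(): hands the job in; it is judged then, once.
Trained networks look in the newest picture that a camera, given by its name, has taken for a name from the list of things; names that differ only in an ending like _2 or _b are one class to them, and where a whole thing is asked for, a point or a joint stands for the part that bears it (a point fixed in the world has none). Each returns a list of dicts, best first, with "conf" (0 to 1); they miss things now and then, are a little off and sometimes report something else, mostly with a low value. They report only what shows in the picture. A call takes as long as a camera call.
- bot.spot_in(camera, name): "box" ([left, top, right, bottom] in pixels, round what is visible of it).
- bot.cut_out(camera, name): "pixels" (384x512 bool, what is visible of it) and "box" ([left, top, right, bottom] in pixels, round what is visible of it).
- bot.mark_of(camera, name): "xy" ([column, row] in pixels: a listed point, or the origin of a listed thing).
The state is a dict: "time_s": time; "qpos": joint angles; "qvel": joint speeds; "effort": joint torques, N m; "eef_pos": TCP position; "tool_rot": TCP orientation; "contact_force": force on the tool from outside, world axes, zero at the start; "wrist_torque": the same for the moment, N m; "opening": opening from 0.0 (shut) to 1.0 (fully open); "grasp_force": force on a finger pad.
Only numpy, scipy, OpenCV 4.12 (cv2) and the standard library are available. Lean on these libraries where they do the work, as an engineer would, in place of code of your own. Each camera call takes 0.05 s, during which the arm holds its last target. There are 200 camera calls.

## Working session

There is one attempt and no reset: what is moved stays moved. The work goes in short steps, Python scripts to look and compute and a tool call to move; the robot and the scene stay as the last step left them, time stands still between calls to the robot, and variables do not carry over. Pictures are saved under pics/ and viewed, at most 10 in all, crops included, and the job is handed in when it is done.

Besides the shell and the picture viewer there is one more tool, called after "Request:" by a JSON object that holds its "name" and its "arguments", one argument or row to a line. play_rows: Moves the arm, as the interface text tells. Its arguments: {"type":"object","properties":{"increments":{"type":"string"},"grip_force":{"type":"number"}},"required":["increments"]}

```bash
mkdir -p pics
cat > h.py <<'E'
import numpy as np,cv2
from bench import bot
from scipy.spatial.transform import Rotation as R
def cal(n):
    c=bot.get_calibration(n);return np.array(c["camera_matrix"],float),np.array(c["rvec"],float).reshape(3),np.array(c["tvec"],float).reshape(3)
def onz(n,uv,z):
    K,r,t=cal(n);M=cv2.Rodrigues(r)[0];d=M.T@np.linalg.solve(K,[uv[0],uv[1],1]);o=-M.T@t
    return o+d*(z-o[2])/d[2]
def proj(n,p):
    K,r,t=cal(n);return cv2.projectPoints(np.atleast_2d(np.array(p,float)),r,t,K,None)[0].reshape(-1,2)
E
python3 - <<'E'
from h import *
ims=[bot.grab_frame(n) for n in("top","side")]
for n,i in zip(("top","side"),ims): cv2.imwrite(f"pics/{n}0.png",i[:,:,::-1])
for n in("top","side"):
  for o,z in(("mallet",0.004),("mat",0),("blue_punch",.115),("red_punch",.115)):
    for m in bot.mark_of(n,o)[:2]: print(n,o,np.round(m["xy"],1),round(m["conf"],2),onz(n,m["xy"],z).round(4))
s=bot.get_state();print(s["time_s"],s["tool_rot"],s["eef_pos"])
for n in("top","side"):
  K,r,t=cal(n);print(n,-cv2.Rodrigues(r)[0].T@t)
E
```

```text
top mallet [127.4 150.2] 0.81 [0.6168 0.2516 0.004 ]
top mat [134.9 160.1] 0.96 [0.5977 0.2369 0.    ]
top mat [405.2 169.7] 0.39 [ 0.5928 -0.3125  0.    ]
top blue_punch [264.7 183.5] 0.61 [ 0.5519 -0.0203  0.115 ]
top red_punch [402.  165.4] 0.54 [ 0.591  -0.2677  0.115 ]
side mallet [181.4 319.8] 0.73 [0.6067 0.2466 0.004 ]
side mat [189.4 313.7] 0.68 [0.6001 0.2307 0.    ]
side blue_punch [265.  172.2] 0.45 [ 0.5483 -0.0154  0.115 ]
side red_punch [283.8  89.7] 0.48 [ 0.5882 -0.2624  0.115 ]
0.5 [1.49455237e-05 1.93127972e-01 9.81173576e-01 9.67591188e-06] [0.24638616 0.60150625 0.23129927]
top [0.51097461 0.02301206 0.99260771]
side [0.35346846 0.55631336 0.73596178]
```

View pics/top0.png

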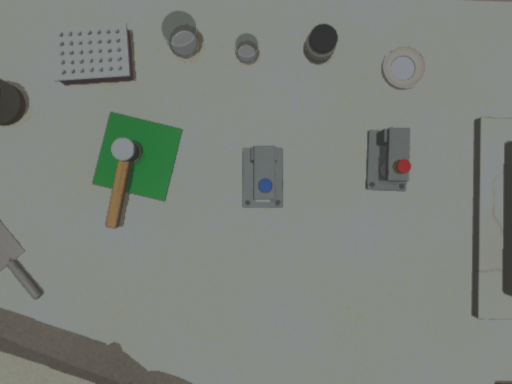

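View pics/side0.png

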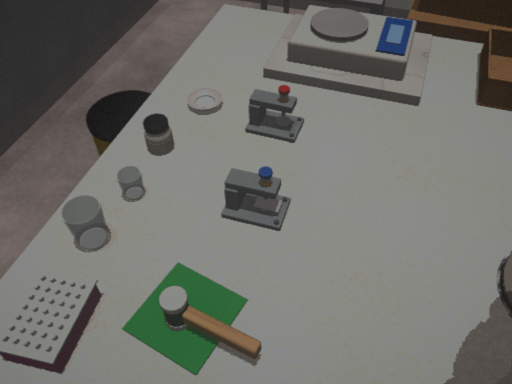

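The top view shows the mallet head at about (123,150) on the mat, its handle running to (113,227), the blue cap at (265,185) and the red cap at (403,166). The side view agrees. Next I'll measure them by colour.

Run:
```python
from h import *
for n in("top","side"):
  im=cv2.imread(f"pics/{n}0.png");h=cv2.cvtColor(im,cv2.COLOR_BGR2HSV).astype(int);H,S,V=h[...,0],h[...,1],h[...,2]
  def big(m):
    k,l,s,c=cv2.connectedComponentsWithStats(m.astype(np.uint8));o=np.argsort(-s[1:,4])[0]+1;return l==o,c[o],s[o]
  box=np.zeros(H.shape,bool)
  box[(slice(110,235),slice(85,190)) if n=="top" else (slice(260,370),slice(120,270))]=1
  wood=big((H>5)&(H<22)&(S>90)&box)
  ys,xs=np.nonzero(wood[0]);P=np.array([onz(n,(x,y),.052 if n=="top" else .045)[:2] for x,y in zip(xs,ys)])
  c=P.mean(0);w,v=np.linalg.eigh(np.cov(P.T));d=v[:,1]*np.sign(-v[0,1]);a=(P-c)@d
  print(n,"handle",wood[2],c.round(4),"yaw",np.degrees(np.arctan2(-d[1],-d[0])).round(1),"ends",(c+d*a.min()).round(4),(c+d*a.max()).round(4))
  b2=np.zeros(H.shape,bool);b2[150:200,240:290]=1
  b=big((H>100)&(H<130)&(S>110)&b2);print("blue",b[1],b[2],onz(n,b[1],.113 if n=="top" else .11).round(4))
  g=big((H>45)&(H<80)&(S>120)&box);q=cv2.minAreaRect(np.argwhere(g[0])[:,::-1].astype(np.float32));hull=cv2.approxPolyDP(cv2.convexHull(np.argwhere(g[0])[:,::-1].astype(np.int32)),5,True).reshape(-1,2)
  print("mat",[onz(n,p,.004)[:2].round(3) for p in hull])
  wb=box&(S<50)&(V>110)
  mm=np.zeros(H.shape,bool);mm[(slice(130,170),slice(105,135)) if n=="top" else (slice(285,305),slice(155,195))]=1
  t=big(wb&mm);print("head",t[1],t[2],onz(n,t[1],.074).round(4))
im=cv2.imread("pics/top0.png");cv2.imwrite("pics/c1.png",cv2.resize(im[100:240,80:290],None,fx=3.8,fy=3.8,interpolation=2))
```

```text
top handle [106 161  23  66 723] [0.5296 0.2573] yaw -9.8 ends [0.5924 0.2465] [0.466  0.2682]
blue [264.86956522 184.98550725] [259 179  13  13 138] [ 0.5493 -0.0208  0.113 ]
mat [array([0.661, 0.146]), array([0.521, 0.176]), array([0.551, 0.318]), array([0.691, 0.287])]
head [121.93811881 148.57673267] [111 138  23  23 404] [0.6121 0.2456 0.074 ]
side handle [ 182  306   79   48 1202] [0.5297 0.2599] yaw -8.3 ends [0.5952 0.2503] [0.4633 0.2696]
blue [265.28 171.45] [259 167  13  10 100] [ 0.55   -0.0219  0.11  ]
mat [array([0.52 , 0.178]), array([0.548, 0.313]), array([0.691, 0.29 ]), array([0.661, 0.15 ])]
head [172.77130045 295.86547085] [159 286  28  19 446] [0.6123 0.244  0.074 ]
```

View pics/c1.png

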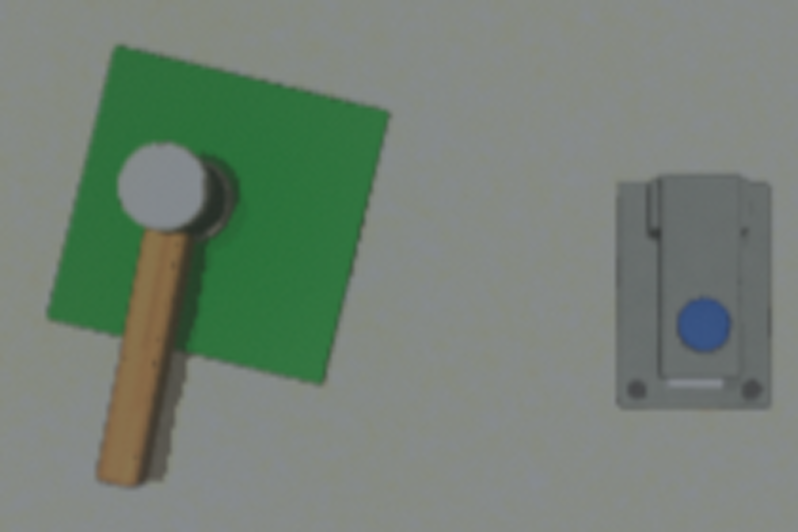

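```bash
cat >> h.py <<'E'
def go(p,yaw=None):
    "tool-axis shift (cm) to world p; then turn about tool z (deg) to bring tool x to the yaw (mod 180)"
    s=bot.get_state();q=s["tool_rot"];M=R.from_quat([q[1],q[2],q[3],q[0]]).as_matrix()
    print("t",s["time_s"],"pos",np.round(s["eef_pos"],4),"shift cm",(M.T@(np.array(p)-s["eef_pos"])*100).round(2))
    print("toolx",M[:,0].round(3),"toolz",M[:,2].round(3),"q",np.round(s["qpos"],2),"F",np.round(s["contact_force"],1),"open",s["opening"],s["grasp_force"])
    if yaw is not None:
        y=np.degrees(np.arctan2(M[1,0],M[0,0]));print("turn rz",((y-yaw+90)%180-90).round(2))
E
python3 - <<'E'
from h import *
a=np.radians(-9.3);h=np.array([.612,.245]);g=h-.05*np.array([np.cos(a),np.sin(a)]);print(g)
go([*g,.15],-9.3)
E
```

```text
[0.56265721 0.25308019]
t 0.5 pos [0.2464 0.6015 0.2313] shift cm [-42.47 -20.26   8.13]
toolx [-0.925  0.379 -0.   ] toolz [ 0.  0. -1.] q [-1.28  0.4   0.05  1.54 -0.02  1.21 -0.05] F [0.4 0.2 1. ] open 1.0019866491650822 0.0
turn rz -12.97
```

Request:
{"name": "play_rows", "arguments": {
  "increments": "1 -3.5 -1.7 0 0 0 0;1 -3.5 -1.7 0 0 0 0;1 -3.5 -1.7 0 0 0 0;1 -3.5 -1.7 0 0 0 0;1 -3.5 -1.7 0 0 0 0;1 -3.5 -1.7 0 0 0 0;1 -3.5 -1.7 0 0 0 0;1 -3.5 -1.7 0 0 0 0;1 -3.5 -1.7 0 0 0 0;1 -3.5 -1.7 0 0 0 0;1 -3.5 -1.7 0 0 0 0;1 -3.5 -1.7 0 0 0 0"
}}

```text
time_s: 1.7
eef_pos: [0.5587, 0.2524, 0.2316]
tool_rot: [0.0, 0.193, 0.981, 0.0]
contact_force: [-0.4, -0.1, -0.0]
opening: 1.003
grasp_force: 0.0
```

Request:
{"name": "play_rows", "arguments": {
  "increments": "1 0 0 2 0 0 -3.25;1 0 0 2 0 0 -3.25;1 0 0 2 0 0 -3.25;1 0 0 2 0 0 -3.25;1 0 0 0 0 0 0;1 0 0 0 0 0 0"
}}

```text
time_s: 2.3
eef_pos: [0.5579, 0.2536, 0.1516]
tool_rot: [0.0, 0.081, 0.997, 0.0]
contact_force: [0.7, 0.3, 0.5]
opening: 0.999
grasp_force: 0.0
```

Run:
```python
from h import *
go([.5627,.2531,.020],-9.3)
im=bot.grab_frame("top");cv2.imwrite("pics/c2.png",cv2.resize(im[100:250,60:230,::-1],None,fx=3.8,fy=3.8))
p=bot.get_state()["eef_pos"];print(proj("top",[p]))
```

```text
t 2.3 pos [0.5579 0.2536 0.1516] shift cm [-0.49  0.03 13.16]
toolx [-0.987  0.162 -0.   ] toolz [ 0.  0. -1.] q [-0.64  0.41  0.19  1.72 -0.09  1.02  0.99] F [0.7 0.3 0.5] open 0.9987873091204488 0.0
turn rz -0.04
[[105.00666448 174.49931376]]
```

View pics/c2.png

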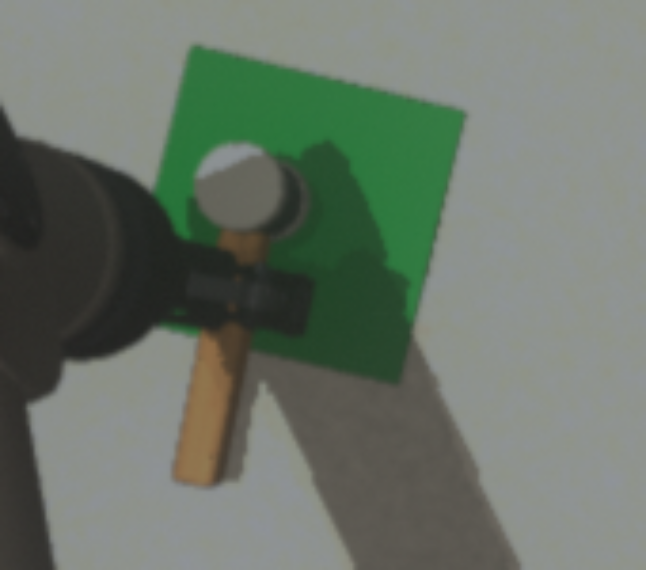

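The open fingers straddle the handle just behind the head, and perspective shifts the gripper left in the picture. I'll descend and grip.

Request:
{"name": "play_rows", "arguments": {
  "increments": "1 -0.5 0 2 0 0 0;1 0 0 2 0 0 0;1 0 0 2 0 0 0;1 0 0 2 0 0 0;1 0 0 2 0 0 0;1 0 0 1.5 0 0 0;1 0 0 1 0 0 0;1 0 0 0.6 0 0 0;1 0 0 0 0 0 0;1 0 0 0 0 0 0"
}}

```text
time_s: 3.35
eef_pos: [0.5633, 0.253, 0.021]
tool_rot: [0.001, 0.081, 0.997, 0.0]
contact_force: [0.3, 0.8, -0.2]
opening: 0.997
grasp_force: 0.0
```

Request:
{"name": "play_rows", "arguments": {
  "increments": "0 0 0 0 0 0 0;0 0 0 0 0 0 0;0 0 0 0 0 0 0;0 0 0 0 0 0 0;0 0 0 0 0 0 0;0 0 0 0 0 0 0;0 0 0 0 0 0 0;0 0 0 0 0 0 0;0 0 0 0 0 0 0;0 0 0 0 0 0 0",
  "grip_force": 80
}}

```text
time_s: 4.35
eef_pos: [0.5628, 0.2532, 0.0207]
tool_rot: [0.0, 0.081, 0.997, 0.0]
contact_force: [-1.4, 0.3, 4.6]
opening: 0.244
grasp_force: 78.4
```

Request:
{"name": "play_rows", "arguments": {
  "increments": "0 0 0 -0.5 0 0 0;0 0 0 -1 0 0 0;0 0 0 -1.5 0 0 0;0 0 0 -2 0 0 0;0 0 0 -2 0 0 0;0 0 0 -2 0 0 0;0 0 0 -2 0 0 0;0 0 0 -2 0 0 0;0 0 0 -1.5 0 0 0;0 0 0 -0.5 0 0 0;0 0 0 0 0 0 0;0 0 0 0 0 0 0"
}}

```text
time_s: 5.55
eef_pos: [0.5619, 0.2524, 0.1694]
tool_rot: [-0.001, 0.081, 0.997, -0.0]
contact_force: [-0.3, 0.4, -4.1]
opening: 0.243
grasp_force: 78.4
```

Run:
```python
from h import *
a=np.radians(-9.3);u=np.array([np.cos(a),np.sin(a)])
go([*(np.array([.5495,-.021])-.05*u),.1705],-9.3)
n="top";im=bot.grab_frame(n);cv2.imwrite("pics/top3.png",im[:,:,::-1])
cv2.imwrite("pics/c3.png",cv2.resize(bot.grab_frame("side")[180:384,100:320,::-1],None,fx=2.8,fy=2.8))
```

```text
t 5.55 pos [0.5619 0.2524 0.1694] shift cm [  1.82 -27.18  -0.08]
toolx [-0.987  0.161  0.002] toolz [-0.002 -0.001 -1.   ] q [-0.64  0.4   0.2   1.69 -0.09  1.06  0.99] F [-0.3  0.4 -4.1] open 0.24296222396561873 78.42233777046204
turn rz 0.03
```

View pics/c3.png

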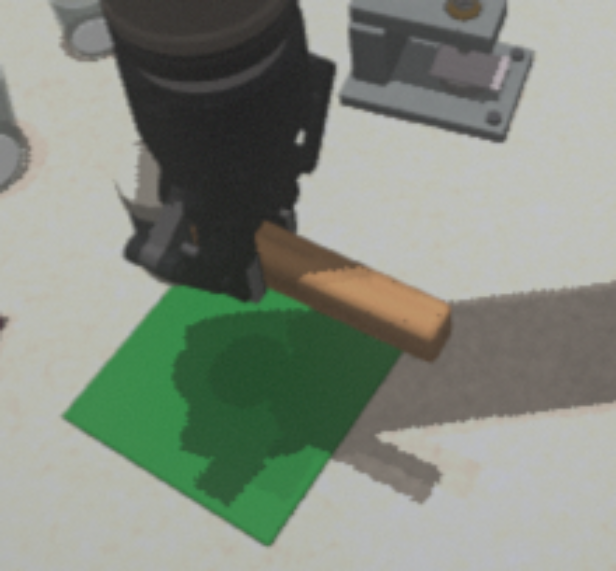

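The side view shows the mallet gripped and level above the mat. I'll carry it over the blue cap.

Request:
{"name": "play_rows", "arguments": {
  "increments": "0 0.15 -1.2 0 0 0 0;0 0.15 -2.4 0 0 0 0;0 0.15 -2.5 0 0 0 0;0 0.15 -2.5 0 0 0 0;0 0.15 -2.5 0 0 0 0;0 0.15 -2.5 0 0 0 0;0 0.15 -2.5 0 0 0 0;0 0.15 -2.5 0 0 0 0;0 0.15 -2.5 0 0 0 0;0 0.15 -2.5 0 0 0 0;0 0.15 -2.4 0 0 0 0;0 0.15 -1.2 0 0 0 0"
}}

```text
time_s: 6.85
eef_pos: [0.4995, -0.0164, 0.17]
tool_rot: [-0.001, 0.083, 0.997, -0.001]
contact_force: [-1.6, 0.2, -4.5]
opening: 0.244
grasp_force: 78.6
```

Request:
{"name": "play_rows", "arguments": {
  "increments": "0 0 0 0 0 0 0;0 0 0 0 0 0 0;0 0 0 0 0 0 0"
}}

```text
time_s: 7.15
eef_pos: [0.5014, -0.0111, 0.1703]
tool_rot: [0.0, 0.08, 0.997, 0.0]
contact_force: [-0.2, 0.0, -4.6]
opening: 0.243
grasp_force: 78.6
```

Run:
```python
from h import *
a=np.radians(-9.3);u=np.array([np.cos(a),np.sin(a)])
go([*(np.array([.5495,-.021])-.05*u),.1705],-9.3)
t=bot.grab_frame("top")[110:230,190:350,::-1];s=bot.grab_frame("side")[110:230,190:350,::-1]
cv2.imwrite("pics/c4.png",cv2.resize(np.hstack([t,s]),None,fx=2.5,fy=2.5,interpolation=2))
```

```text
t 7.15 pos [ 0.5014 -0.0111  0.1703] shift cm [ 0.1  -0.2  -0.02]
toolx [-0.987  0.159 -0.   ] toolz [ 0.     0.001 -1.   ] q [-0.34  0.2   0.32  1.96 -0.08  0.99  1.42] F [-0.2  0.  -4.6] open 0.242659364031344 78.56051445007324
turn rz 0.17
```

View pics/c4.png

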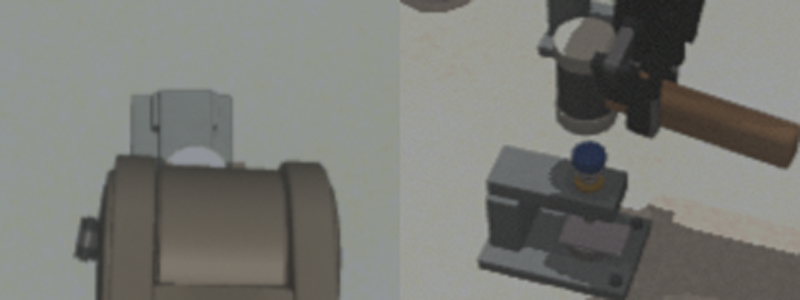

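The side view shows the head directly over the blue cap with a gap of about 38 mm. I'll lower it onto the cap.

Request:
{"name": "play_rows", "arguments": {
  "increments": "0 0.1 -0.2 0.5 0 0 0;0 0 0 1 0 0 0;0 0 0 1 0 0 0;0 0 0 0.5 0 0 0;0 0 0 0.5 0 0 0;0 0 0 0.5 0 0 0;0 0 0 0.4 0 0 0;0 0 0 0.3 0 0 0;0 0 0 0.3 0 0 0;0 0 0 0 0 0 0;0 0 0 0 0 0 0"
}}

```text
time_s: 8.35
eef_pos: [0.4997, -0.0146, 0.1205]
tool_rot: [-0.0, 0.081, 0.997, 0.0]
contact_force: [-3.5, 1.6, 0.6]
opening: 0.249
grasp_force: 79.1
```

Request:
{"name": "play_rows", "arguments": {
  "increments": "0 0 0 0.2 0 0 0;0 0 0 0.2 0 0 0;0 0 0 0 0 0 0;0 0 0 0 0 0 0"
}}

```text
time_s: 8.75
eef_pos: [0.4999, -0.0146, 0.1166]
tool_rot: [0.0, 0.081, 0.997, 0.0]
contact_force: [-3.9, 0.6, 3.9]
opening: 0.245
grasp_force: 79.9
```

Request:
{"name": "play_rows", "arguments": {
  "increments": "0 0 0 0.15 0 0 0;0 0 0 0 0 0 0;0 0 0 0 0 0 0;0 0 0 0 0 0 0"
}}

```text
time_s: 9.15
eef_pos: [0.4998, -0.0146, 0.1163]
tool_rot: [-0.0, 0.081, 0.997, 0.0]
contact_force: [-8.2, -0.1, 14.6]
opening: 0.246
grasp_force: 81.4
```

Run:
```python
from h import *
go([.5,-.0146,.17],-9.3)
s=bot.grab_frame("side")[110:230,190:350,::-1]
cv2.imwrite("pics/c5.png",cv2.resize(s,None,fx=4,fy=4,interpolation=2))
```

```text
t 9.15 pos [ 0.4998 -0.0146  0.1163] shift cm [-0.02  0.   -5.37]
toolx [-0.987  0.161  0.   ] toolz [ 0.     0.001 -1.   ] q [-0.32  0.27  0.31  2.02 -0.11  0.87  1.46] F [-8.2 -0.1 14.6] open 0.24617060436077026 81.40599489212036
turn rz 0.02
```

View pics/c5.png

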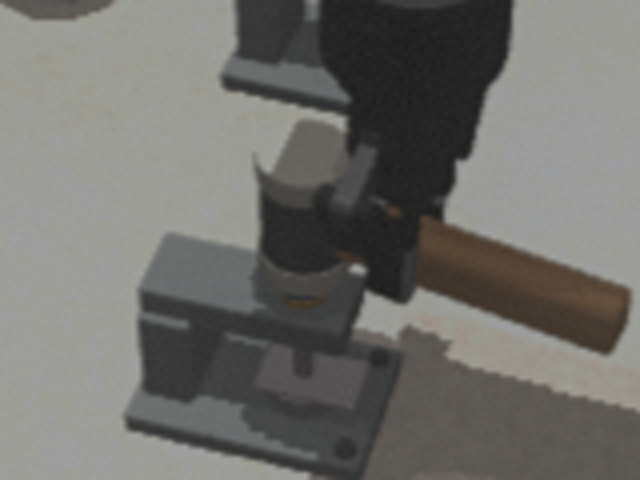

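The punch is at its stop: the force jumped while z held still, and the pin touches the tag. The mallet is still level. I'll raise it and go back to the mat.

Request:
{"name": "play_rows", "arguments": {
  "increments": "0 0 0 -0.5 0 0 0;0 0 0 -0.5 0 0 0;0 0 0 -0.5 0 0 0;0 0 0 -0.5 0 0 0;0 0 0 -1 0 0 0;0 0 0 -1 0 0 0;0 0 0 -1 0 0 0;0 0 0 -0.5 0 0 0;0 0 0 0 0 0 0"
}}

```text
time_s: 10.1
eef_pos: [0.5005, -0.0146, 0.1709]
tool_rot: [0.001, 0.081, 0.997, 0.0]
contact_force: [0.4, 0.4, -4.4]
opening: 0.247
grasp_force: 78.5
```

Request:
{"name": "play_rows", "arguments": {
  "increments": "0 -0.15 1.2 0 0 0 0;0 -0.15 2.4 0 0 0 0;0 -0.15 2.5 0 0 0 0;0 -0.15 2.5 0 0 0 0;0 -0.15 2.5 0 0 0 0;0 -0.15 2.5 0 0 0 0;0 -0.15 2.5 0 0 0 0;0 -0.15 2.5 0 0 0 0;0 -0.15 2.5 0 0 0 0;0 -0.15 2.5 0 0 0 0;0 -0.15 1.6 0 0 0 0;0 0 0.8 0 0 0 0"
}}

```text
time_s: 11.3
eef_pos: [0.5575, 0.242, 0.169]
tool_rot: [-0.001, 0.079, 0.997, 0.0]
contact_force: [-0.8, -0.4, -4.3]
opening: 0.243
grasp_force: 78.5
```

Request:
{"name": "play_rows", "arguments": {
  "increments": "0 0 0 0 0 0 0;0 0 0 0 0 0 0;0 0 0 0 0 0 0"
}}

```text
time_s: 11.6
eef_pos: [0.558, 0.2374, 0.1697]
tool_rot: [-0.0, 0.082, 0.997, -0.001]
contact_force: [0.7, -0.8, -5.1]
opening: 0.245
grasp_force: 78.5
```

Run:
```python
from h import *
go([.558,.242,.0212],-9.3)
bot.grab_frame("side");b=bot.mark_of("side","blue_punch")[:1];print(b)
t=bot.grab_frame("top")[100:230,60:230,::-1];s=bot.grab_frame("side")[150:350,100:320,::-1]
t=cv2.resize(t,(262,200))
cv2.imwrite("pics/c6.png",cv2.resize(np.hstack([t,s]),None,fx=1.6,fy=1.6,interpolation=2))
```

```text
t 11.6 pos [0.558  0.2374 0.1697] shift cm [ 0.07  0.47 14.85]
toolx [-0.987  0.163  0.   ] toolz [-0.    -0.001 -1.   ] q [-0.63  0.38  0.2   1.72 -0.08  1.05  1.01] F [ 0.7 -0.8 -5.1] open 0.24547224827001665 78.53921055793762
turn rz -0.11
[{'xy': [266.0, 174.8], 'conf': 0.69}]
```

View pics/c6.png

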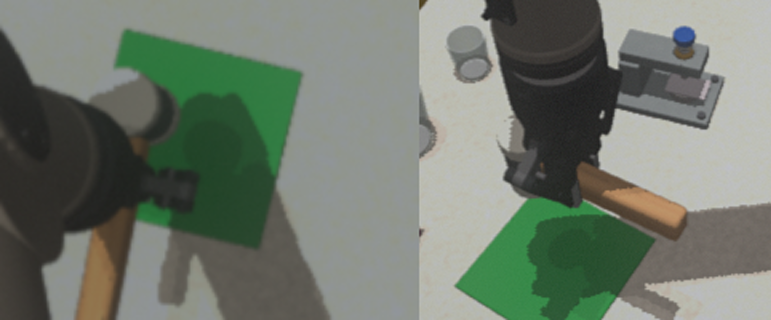

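The blue cap is back up and the mallet is over the mat, with its head close to the mat centre. I'll lower it.

Request:
{"name": "play_rows", "arguments": {
  "increments": "0 0 0 1 0 0 0;0 0 0 2 0 0 0;0 0 0 2 0 0 0;0 0 0 2 0 0 0;0 0 0 2 0 0 0;0 0 0 2 0 0 0;0 0 0 1.5 0 0 0;0 0 0 1 0 0 0;0 0 0 0.6 0 0 0;0 0 0 0.3 0 0 0;0 0 0 0.2 0 0 0;0 0 0 0 0 0 0"
}}

```text
time_s: 13.0
eef_pos: [0.5583, 0.2396, 0.0242]
tool_rot: [0.0, 0.081, 0.997, 0.0]
contact_force: [0.7, 0.3, -4.8]
opening: 0.242
grasp_force: 78.7
```

Request:
{"name": "play_rows", "arguments": {
  "increments": "0 0 0 0.1 0 0 0;0 0 0 0.1 0 0 0;0 0 0 0 0 0 0;0 0 0 0 0 0 0"
}}

```text
time_s: 13.4
eef_pos: [0.558, 0.2394, 0.0219]
tool_rot: [0.0, 0.081, 0.997, 0.0]
contact_force: [-0.1, -0.6, -4.7]
opening: 0.245
grasp_force: 78.7
```

Request:
{"name": "play_rows", "arguments": {
  "increments": "0 0 0 0.1 0 0 0;0 0 0 0 0 0 0;0 0 0 0.05 0 0 0;0 0 0 0 0 0 0;0 0 0 0 0 0 0"
}}

```text
time_s: 13.9
eef_pos: [0.5581, 0.2395, 0.0208]
tool_rot: [0.0, 0.081, 0.997, 0.0]
contact_force: [-1.9, -0.8, 0.7]
opening: 0.242
grasp_force: 79.3
```

It is down on the mat. I'll release and retreat.

Request:
{"name": "play_rows", "arguments": {
  "increments": "0.35 0 0 0 0 0 0;0.5 0 0 0 0 0 0;0.7 0 0 0 0 0 0;1 0 0 0 0 0 0;1 0 0 0 0 0 0;1 0 0 0 0 0 0;1 0 0 0 0 0 0;1 0 0 0 0 0 0;1 0 0 0 0 0 0;1 0 0 0 0 0 0",
  "grip_force": 40
}}

```text
time_s: 14.9
eef_pos: [0.5579, 0.2394, 0.0203]
tool_rot: [0.0, 0.081, 0.997, 0.0]
contact_force: [0.5, 0.1, 0.4]
opening: 0.996
grasp_force: 0.0
```

Request:
{"name": "play_rows", "arguments": {
  "increments": "1 0 0 -0.5 0 0 0;1 0 0 -1 0 0 0;1 0 0 -1.5 0 0 0;1 0 0 -2 0 0 0;1 0 0 -2 0 0 0;1 0 0 -2 0 0 0;1 0 0 -3 0 0 0;1 0 0 -3 0 0 0;1 0 0 -3 0 0 0;1 0 0 -2 0 0 0;1 0 0 0 0 0 0;1 0 0 0 0 0 0"
}}

```text
time_s: 16.1
eef_pos: [0.558, 0.2393, 0.2213]
tool_rot: [0.001, 0.081, 0.997, 0.001]
contact_force: [-0.2, -0.3, 0.0]
opening: 0.998
grasp_force: 0.0
```

Request:
{"name": "play_rows", "arguments": {
  "increments": "1 1 0 0 0 0 0;1 2 0 0 0 0 0;1 2 0 0 0 0 0;1 2 0 0 0 0 0;1 2 0 0 0 0 0;1 2 0 0 0 0 0;1 1 0 0 0 0 0;1 0 0 0 0 0 0;1 0 0 0 0 0 0;1 0 0 0 0 0 0"
}}

```text
time_s: 17.1
eef_pos: [0.4404, 0.2583, 0.2202]
tool_rot: [0.0, 0.081, 0.997, -0.0]
contact_force: [0.4, -0.2, 0.5]
opening: 0.998
grasp_force: 0.0
```

Run:
```python
from h import *
go([.558,.242,.0212],-9.3)
t=bot.grab_frame("top")[100:230,60:230,::-1];s=bot.grab_frame("side")[150:350,100:320,::-1]
t=cv2.resize(t,(262,200))
cv2.imwrite("pics/c7.png",cv2.resize(np.hstack([t,s]),None,fx=1.6,fy=1.6,interpolation=2))
```

```text
t 17.1 pos [0.4404 0.2583 0.2202] shift cm [-11.86   0.3   19.9 ]
toolx [-0.987  0.162 -0.   ] toolz [ 0. -0. -1.] q [-0.76  0.16  0.16  1.88 -0.03  1.1   0.82] F [ 0.4 -0.2  0.5] open 0.9976043357005097 0.0
turn rz -0.04
```

View pics/c7.png

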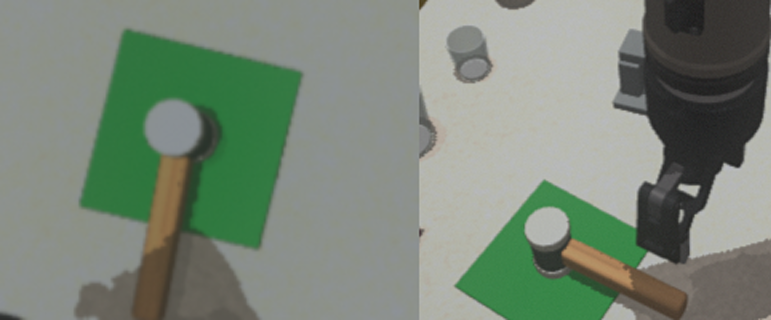

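The mallet stands upright near the mat centre and the gripper is clear of it.

```bash
python3 -c "
from bench import bot
print(bot.hand_in())"
```

```text
the job is handed in; nothing more can be done
None
```

The mallet drove the blue punch to its stop, the punch sprang back up, and the mallet now stands released on its head near the middle of the green mat; the red punch was left alone and the job is handed in (no verdict was returned).

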